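# Push a bracket blank out to its bend line

### The job

With the fingertips, gently push the flat aluminium blank along the steel top of the bending block, towards the robot, until it overhangs the block's front edge exactly as far as the red bend line: the whole red line must lie right over the front edge, with the blank square to it. Only push it flat along the block: do not grip, lift or flick it. Leave the two relays on the block and everything else on the counter where they stand, and finish with the hand clear.

Things in the scene. Friction and masses are not known exactly. Their poses are not given: they have to be found in the camera images.
- blank: Loose flat pale brushed-aluminium bracket blank, 140 mm long (its own x) x 70 mm wide (its y) x 6 mm thick, 0.16 kg, lying flat on the bending block. Origin: centre of its underside. Its -x end is the front end that is to overhang, its +x end the rear end, away from the robot. Two 9 mm holes near the rear end (35 mm behind the centre, 18 mm either side of it).
- bend_line (a point): Middle of the red bend line, on the blank's top face. The line runs across the full 70 mm width, parallel to the blank's front end and 35 mm behind it (105 mm ahead of its rear end). Same axes as the blank.
- blank_rear (a point): Middle of the blank's rear end face, half-way up its 6 mm thickness; the face is 70 mm wide and is the one to push on. Same axes as the blank.
- bending_block: Bending block fixed to the counter: wooden body with a dark steel face plate, 230 mm deep (its x) x 200 mm wide (its y) x 40 mm high; origin at the centre of its underside. Top face 40 mm above the counter. Its x axis points away from the robot, square to the front edge; its front face looks to -x. To its left, beyond the mouse and keyboard, a computer screen rises to about 0.36 m above the counter (its right-hand end at about x 0.61, y -0.19): swing round in front of it.
- block_edge (a point): Middle of the top front edge of the block's steel face, 40 mm above the counter. The edge runs along this frame's y, 100 mm either way; +x points back over the block.
- relay_black: Black automotive relay, about 39 x 26 x 26 mm, standing loose on one side of the block's top; leave it. Origin on its underside.
- relay_grey: Grey automotive relay, about 39 x 26 x 26 mm, standing loose on the other side of the block's top; leave it. Origin on its underside.
- mouse: Black computer mouse, 107 x 62 x 39 mm, loose on the counter to the left of the block; leave it. Origin: centre of its underside.
- fuse_box: Small yellow carton, 51 x 80 x 35 mm, loose on the counter to the left of the block, in front of the screen; leave it. Origin: centre of its underside.
- tape_brown: Roll of wide grey tape lying flat, 107 mm across, 48 mm high, loose on the counter behind the block; leave it. Origin: centre of its underside.

How it is judged:
By the outcome, as a careful person would: the job done as asked, in the order asked, and still so for the second after the job is handed in, with the robot touching nothing.
It also fails if it takes over 45 s, if anything falls off the work surface, if the arm or the gripper's body presses on something with over 40 N, if the wrist force passes 120 N, or if a joint passes its speed limit or range.

### The arm

A 7-joint arm with a two-finger parallel gripper is mounted at the origin on a cart in front of the work surface, level with it; the furniture and walls round the work are solid. World frame = base frame: x ahead of the robot, y to its left, z up, the work surface at z = 0. Lengths are in m, angles in rad, forces in N, time in s.
With the tool pointing down it reaches from about 0.425 to 0.875 m from the base axis. Payload 4.7 kg.
Tool frame: the origin (TCP) lies at the very end of the fingers, on their centre line; the grasp point (between the pads) lies 19 mm behind it; z points along the fingers, y is the line along which they close (so a half turn about z gives the same grasp; the last joint's range is limited). The gripper opens to 87 mm and grips with 3 to 60 N. Pads are 19 mm wide; open, the fingers measure 117 mm over their backs; the gripper's body (75 mm by 190 mm) begins 51 mm behind the grasp point.
Start: joints at [1.225, 0.321, -0.07, 1.45, 0.023, 1.371, -0.057], TCP at [0.229, -0.608, 0.223] pointing down, gripper open.
Joint ranges: [-2.86, 2.86], [-0.3, 2.09], [-1.38, 1.24], [0.06, 2.45], [-1.56, 4.7], [0.09, 2.05], [-2.69, 2.69]. Speed limits (rad/s): [2.57, 2.57, 3.14, 3.14, 3.14, 3.14, 3.14].

### API

Orientations are given as [roll, pitch, yaw] about the fixed x, y, z axes, in that order (R = Rz(yaw) Ry(pitch) Rx(roll)).
In Python, from station import ctrl gives the robot as it stands.
- The arm moves only by the shell command python3 -m creep 'ROWS' [OPENING] [FORCE]. ROWS is text: rows parted by semicolons, each of 6 numbers parted by spaces: the shift along the tool's x, y, z in m, then the turn, a rotation vector about the tool's x, y, z in degrees. A call has exactly 5 rows; each row shifts and turns the commanded pose from where the row before left it, along the tool's axes as they then stand; what a row does not reach is not made up. A row lasts 1/12 s, in which the tool goes at most 41.7 mm and 7.16 degrees, less where a joint would pass 70% of its speed; a pose out of reach is approached as far as the arm can. A call with a gripper value outside its range is refused whole. OPENING is the opening, from 0 (shut) to 1 (fully open), set as the call begins (- or left out, the last holds). The fingers move at their own pace and stop on an object; FORCE is the grip in N (left out, the last holds). Time passes only in rows, so rows that do not move let the fingers close, or fill a call up. It gives the time, the measured TCP pose, the force, the opening and the grip force at its end, in the units of the state.
- ctrl.read_state(): the state, without advancing time (a new reading comes with each control period).
- ctrl.snapshot(name): name is "scene" or "side" or "wrist"; returns a dict with "image" (400x640x3 uint8, red, green, blue), "fov_y" (degrees; the focal length in pixels is half the picture's height over the tangent of half this angle, whatever the lens; pixels are square), "cx", "cy" (the principal point, pixels), "k1" (the pictures are not rectified: a ray, as slopes to the right and down, at radius r is drawn at 1 + k1 r^2 times it, then the intrinsics apply), "R" (3x3) and "t" (3): a world point X has camera coordinates R X + t. Camera axes: x right, y down, z forward; pixel columns grow to the right and rows downward; lengths in m; the calibration is good to about 2 mm. A picture is of the moment at which its call begins. There is no depth.
- ctrl.hand_in(): hands the job in; it is judged then, once.
The state is a dict: "time": time; "q": joint angles; "qd": joint speeds; "effort": joint torques, N m; "position": TCP position; "ee_rot": TCP orientation; "force": force on the tool from outside, world axes, zero at the start; "torque": the same for the moment, N m; "finger_gap": finger opening in m; "finger_force": force on a finger pad.
Only numpy, scipy, OpenCV 4.12 (cv2) and the standard library are available. Lean on these libraries where they do the work, as an engineer would, in place of code of your own. Each camera call takes 0.05 s, during which the arm holds its last target. There are 200 camera calls.

## Working session

There is one attempt and no reset: what is moved stays moved. The work goes in short steps, Python scripts to look and compute and a shell command to move; the robot and the scene stay as the last step left them, time stands still between calls to the robot, and variables do not carry over. Pictures are saved under pics/ and viewed, at most 10 in all, crops included, and the job is handed in when it is done.

```bash
mkdir -p pics
python3 - <<'E'
from station import ctrl
import cv2,numpy as np
s=ctrl.read_state();print({k:np.round(s[k],3) for k in('time','position','ee_rot','q','finger_gap')})
a=[]
for n in("scene","side"):
    d=ctrl.snapshot(n);cv2.imwrite(f'pics/{n}0.png',d['image'][...,::-1]);np.savez(f'{n}0.npz',**d)
    print(n,d['fov_y'],d['cx'],d['cy'],d['k1'],np.round(-d['R'].T@d['t'],3))
E
```

```text
{'time': np.float64(0.0), 'position': array([ 0.229, -0.608,  0.221]), 'ee_rot': array([-3.14,  0.  ,  0.36]), 'q': array([ 1.225,  0.322, -0.07 ,  1.452,  0.023,  1.371, -0.057]), 'finger_gap': np.float64(0.087)}
scene 44.96696918065456 324.5730433593812 202.33352339097593 -0.09639013557010283 [-0.065 -0.749  0.449]
side 44.84107472737472 317.77309551288886 200.50819262019613 -0.11574341191026692 [ 0.085 -0.996  0.613]
```

View pics/scene0.png

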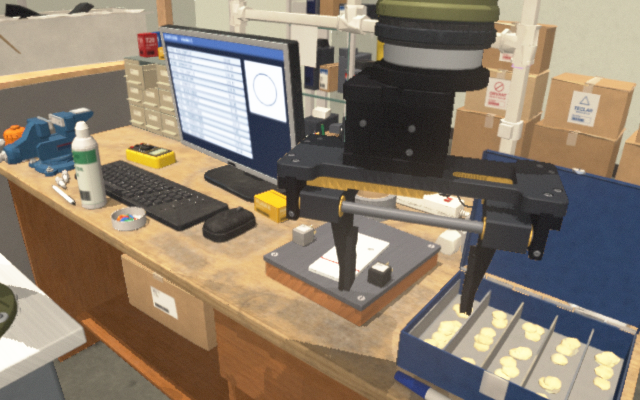

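View pics/side0.png

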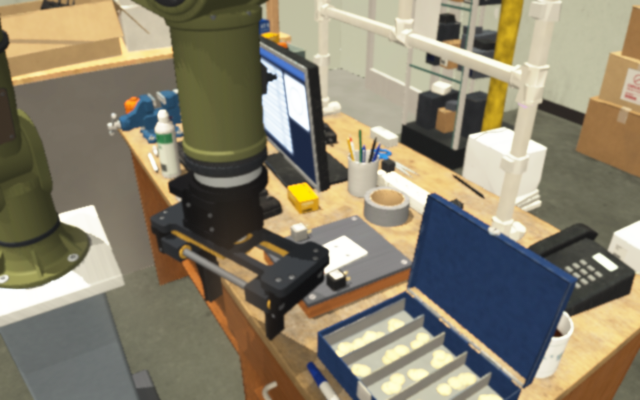

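The scene view shows the block at about (355,262), the blank at (348,257) partly hidden by a finger, the relays at (303,235) and (379,272), and the blue case to the right. The side view shows the blank at (345,252) and the tape at (387,205).

```bash
cat > h.py <<'E'
import numpy as np,cv2
def K(d):
    f=200/np.tan(np.radians(float(d['fov_y'])/2));return np.array([[f,0,float(d['cx'])],[0,f,float(d['cy'])],[0,0,1]])
def ray(d,uv):
    # forward distortion x(1+k1 r^2), slopes
    p=cv2.undistortPointsIter(np.float64(uv).reshape(-1,1,2),K(d),np.array([float(d['k1']),0,0,0]),None,None,(3,100,1e-12))[:,0]
    R=d['R'];return -R.T@d['t'],np.c_[p,np.ones(len(p))]@R
def plane(d,uv,z):
    c,r=ray(d,uv);return c+r*((z-c[2])/r[:,2])[:,None]
def proj(d,X):
    return cv2.projectPoints(np.float64(X).reshape(-1,1,3),cv2.Rodrigues(d['R'])[0],d['t'],K(d),np.array([float(d['k1']),0,0,0]))[0][:,0]
E
python3 - <<'E'
from h import *
np.set_printoptions(precision=3,suppress=True)
for n,P in (('scene',{'blockcorners':[(267,257),(362,314),(439,246),(340,208)],'blank':[(311,270),(390,241),(347,231)],'rel':[(303,243),(379,283)],'tape':[(380,200)]}),
 ('side',{'blockcorners':[(303,307),(411,262),(354,219)],'blank':[(367,250),(340,233),(350,270)],'rel':[(299,237),(337,285)]})):
    d=dict(np.load(n+'0.npz'))
    for k,v in P.items(): print(n,k,*plane(d,v,.0 if k=='tape' else .046 if k=='blank' else .04))
d=dict(np.load('scene0.npz'));im=d['image'][190:330,250:460,::-1]
e=dict(np.load('side0.npz'))['image'][200:325,260:425,::-1]
cv2.imwrite('pics/c.png',np.vstack([cv2.resize(im,(480,320),interpolation=cv2.INTER_CUBIC)[:300],cv2.resize(e,(480,300),interpolation=cv2.INTER_CUBIC)]))
E
```

```text
scene blockcorners [ 0.412 -0.277  0.04 ] [ 0.388 -0.476  0.04 ] [ 0.626 -0.476  0.04 ] [ 0.637 -0.258  0.04 ]
scene blank [ 0.421 -0.361  0.046] [ 0.577 -0.407  0.046] [ 0.559 -0.33   0.046]
scene rel [ 0.485 -0.292  0.04 ] [ 0.466 -0.455  0.04 ]
scene tape [ 0.798 -0.254  0.   ]
side blockcorners [ 0.39  -0.467  0.04 ] [ 0.628 -0.472  0.04 ] [ 0.624 -0.29   0.04 ]
side blank [ 0.575 -0.402  0.046] [ 0.563 -0.325  0.046] [ 0.511 -0.435  0.046]
side rel [ 0.489 -0.286  0.04 ] [ 0.471 -0.451  0.04 ]
```

View pics/c.png

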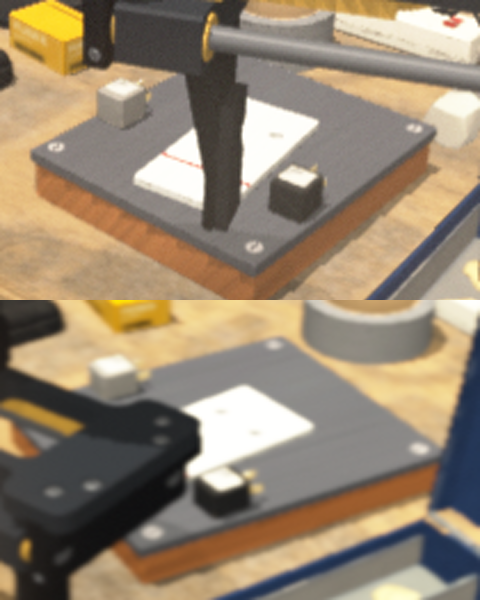

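The crops show the blank turned by roughly +0.2 rad to the block, its red line well behind the front edge, and clear steel behind its rear end. I'll swing in at height and look with the wrist camera.

```bash
python3 -m creep '0.034 -0.02 -0.006 0 0 0;0.034 -0.02 -0.006 0 0 0;0.034 -0.02 -0.006 0 0 0;0.034 -0.02 -0.006 0 0 0;0.034 -0.02 -0.006 0 0 0' 0.45
python3 -m creep '0.01 0 0 0 0 4.5;0.02 0 0 0 0 4.5;0.02 0 0 0 0 4.5;0.02 0 0 0 0 4.5;0.01 0 0 0 0 4.5'
python3 -m creep '0 0 0 0 0 0;0 0 0 0 0 0;0 0 0 0 0 0;0 0 0 0 0 0;0 0 0 0 0 0'
python3 - <<'E'
from station import ctrl
from h import *
for n in("wrist",):
    d=ctrl.snapshot(n);cv2.imwrite(f'pics/{n}1.png',d['image'][...,::-1]);np.savez(f'{n}1.npz',**d)
    print(n,np.round(-d['R'].T@d['t'],3))
d=ctrl.snapshot("side");np.savez('side1.npz',**d)
d=ctrl.snapshot("scene");np.savez('scene1.npz',**d)
E
```

```text
time: 0.52
position: [0.3534, -0.4531, 0.2524]
ee_rot: [-3.141, 0.0, 0.36]
force: [0.3, -1.1, 0.3]
finger_gap: 0.0618
finger_force: 0.0
time: 0.93
position: [0.4334, -0.4371, 0.252]
ee_rot: [-3.14, -0.001, -0.034]
force: [-0.2, 0.3, -0.2]
finger_gap: 0.04
finger_force: 0.0
time: 1.35
position: [0.4296, -0.4395, 0.2527]
ee_rot: [3.141, 0.0, -0.034]
force: [-0.7, -0.7, 1.5]
finger_gap: 0.0391
finger_force: 0.0
wrist [ 0.513 -0.442  0.415]
```

View pics/wrist1.png

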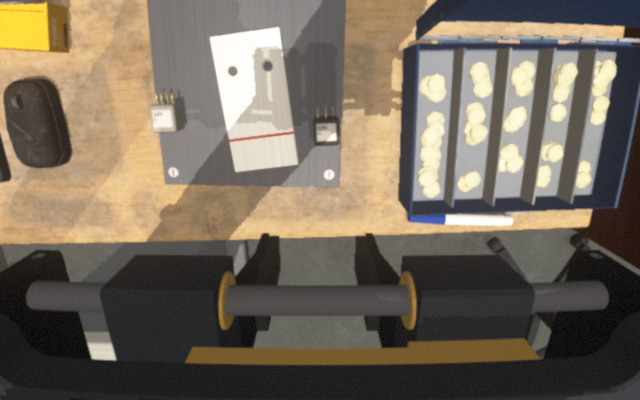

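The wrist view shows it all: block front edge at row ~185 (columns 165–340), red line from (230,140) to (294,133), blank rear edge from (212,37) to (279,28). I'll measure these.

```bash
cat > m.py <<'E'
from h import *
np.set_printoptions(precision=4,suppress=True)
def fit(P,ax): # line fit through points on plane; robust
    v=cv2.fitLine(np.float32(P[:,:2]),cv2.DIST_HUBER,0,.001,.001).ravel()
    s=np.sign(v[ax]) ; return v[2:],v[:2]*s
def measure(d,colsE,zl=.046):
    im=d['image'];hsv=cv2.cvtColor(im,cv2.COLOR_RGB2HSV);g=cv2.cvtColor(im,cv2.COLOR_RGB2GRAY).astype(float)
    r=im[...,0].astype(float)-im[...,1:].max(2)
    return hsv,g,r
E
python3 - <<'E'
from m import *
d=dict(np.load('wrist1.npz'));hsv,g,r=measure(d,None)
im=d['image'].astype(float)
# block front edge: steel (b>=r) -> wood (r>b)
w=im[...,0]-im[...,2]
print(w[175:200:2,200].astype(int),w[175:200:2,320].astype(int))
E1=[]
for c in list(range(170,225,3))+list(range(300,338,3)):
    col=w[170:205,c];dg=np.diff(cv2.GaussianBlur(col.reshape(-1,1),(1,5),0).ravel())
    i=np.argmax(dg>0.5*dg.max()); i=np.argmax(dg);E1.append((c,170+i+.5))
p=plane(d,E1,.04);c,v=fit(p,1);print('edge',c,v,'yaw',np.arctan2(-v[0],v[1]),'x@-.37',c[0]+(-.37-c[1])*v[0]/v[1],'res',np.abs((p[:,:2]-c)@[v[1],-v[0]]).max())
# blank mask
hs=(g>135)&(hsv[...,1]<60);n,l,st,_=cv2.connectedComponentsWithStats(hs.astype(np.uint8)); 
k=l[100,245];print(st[k])
m=(l==k).astype(np.uint8);ct=max(cv2.findContours(cv2.morphologyEx(m,cv2.MORPH_CLOSE,np.ones((9,9))),0,1)[0],key=cv2.contourArea)
b=cv2.boxPoints(cv2.minAreaRect(ct));print('box',b);print(plane(d,b,.046))
R=(r>40);R[:, :215]=0;R[:,310:]=0;R[:120]=0;R[150:]=0
ys,xs=np.nonzero(R);p=plane(d,np.c_[xs,ys],.046);c,v=fit(p,1);t=(p[:,:2]-c)@v;print('red',len(xs),c,c+v*(t.min()+t.max())/2,v,np.arctan2(-v[0],v[1]),np.ptp(t))
E
```

```text
[12  8 10  7  8 59 69 65 59 55 56 52 54] [ 8 10  9 10 11 11 47 53 56 56 55 57 62]
edge [ 0.407  -0.3425] [0.0526 0.9986] yaw -0.052648623 x@-.37 0.4055653 res 0.0006220255629330928
[  150     0   171   184 12233]
box [[118.6854 143.7199]
 [271.4567 -40.3001]
 [368.3981  40.1796]
 [215.6268 224.1996]]
[[ 0.4605 -0.2218  0.046 ]
 [ 0.6305 -0.4028  0.046 ]
 [ 0.5543 -0.495   0.046 ]
 [ 0.362  -0.3189  0.046 ]]
red 185 [ 0.462  -0.3803] [ 0.462  -0.3802] [-0.0864  0.9963] 0.08651813 0.06994365359842253
```

```bash
python3 -m creep '0 0 0 0 0 1.1;0.042 -0.019 0 0 0 0;0.042 -0.019 0 0 0 0;0.042 -0.019 0 0 0 0;0.042 -0.019 0 0 0 0' 0.37
python3 -m creep '0 0 0.03 0 0 0;0 0 0.035 0 0 0;0 0 0.035 0 0 0;0 0 0.03 0 0 0;0 0 0.02 0 0 0'
python3 -m creep '0 0 0 0 0 0;0 0 0 0 0 0;0 0 0 0 0 0;0 0 0 0 0 0;0 0 0 0 0 0'
```

```text
time: 1.92
position: [0.5872, -0.3778, 0.2529]
ee_rot: [3.141, -0.001, -0.054]
force: [0.5, -0.5, 0.2]
finger_gap: 0.0323
finger_force: 0.0
time: 2.33
position: [0.5842, -0.3773, 0.0985]
ee_rot: [-3.139, 0.004, -0.053]
force: [-0.8, 0.0, 0.2]
finger_gap: 0.0322
finger_force: 0.0
time: 2.75
position: [0.5872, -0.379, 0.1051]
ee_rot: [3.14, -0.003, -0.052]
force: [-0.5, -0.3, 0.4]
finger_gap: 0.0322
finger_force: 0.0
```

```bash
python3 -m creep '0.008 -0.0035 0 0 0 0;0.008 -0.0035 0 0 0 0;0 0 0.015 0 0 0;0 0 0.02 0 0 0;0 0 0.015 0 0 0'
python3 -m creep '0 0 0.004 0 0 0;0 0 0 0 0 0;0 0 0 0 0 0;0 0 0 0 0 0;0 0 0 0 0 0'
python3 - <<'E'
from station import ctrl
from h import *
A=[]
for n in("wrist","side","scene"):
    d=ctrl.snapshot(n);np.savez(f'{n}2.npz',**d);A.append(ctrl.read_state()['position'])
    if n!="scene":cv2.imwrite(f'pics/{n}2.png',d['image'][...,::-1])
print(np.array(A))
w=cv2.imread('pics/wrist2.png');s=cv2.imread('pics/side2.png')[180:330,250:430]
cv2.imwrite('pics/2.png',np.vstack([cv2.resize(w,(480,300)),cv2.resize(s,(360,300),interpolation=2)[:, :]][0:1]+[np.pad(cv2.resize(s,(360,300),interpolation=2),((0,0),(0,120),(0,0)))]))
E
```

```text
time: 3.17
position: [0.6035, -0.371, 0.0518]
ee_rot: [-3.141, -0.001, -0.051]
force: [-0.0, -0.2, -0.8]
finger_gap: 0.0323
finger_force: 0.0
time: 3.58
position: [0.6032, -0.3726, 0.05]
ee_rot: [3.14, -0.002, -0.052]
force: [-0.2, -0.1, -0.2]
finger_gap: 0.032
finger_force: 0.0
[[ 0.60301744 -0.37254039  0.04988774]
 [ 0.60285839 -0.37244181  0.04969701]
 [ 0.60269113 -0.37240554  0.04947049]]
```

View pics/2.png

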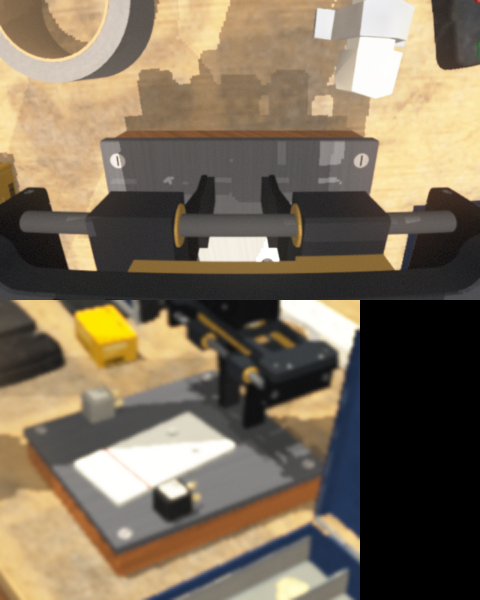

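The wrist view shows the fingertips behind the blank. In the side view they stand just behind its rear end, and the red line and front edge are both in plain sight. Now I'll lower and start the push.

```bash
python3 -m creep '0 0 0.003 0 0 0;0 0 0.0025 0 0 0;0 0 0 0 0 0;-0.005 0 0 0 0 0;-0.005 0 0 0 0 0'
python3 -m creep '-0.005 0 0 0 0 0;-0.004 0 0 0 0 0;-0.004 0 0 0 0 0;-0.004 0 0 0 0 0;-0.004 0 0 0 0 0'
python3 -m creep '-0.004 0 0 0 0 0;-0.004 0 0 0 0 0;-0.004 0 0 0 0 0;-0.004 0 0 0 0 0;-0.004 0 0 0 0 0'
python3 -m creep '-0.003 0 0 0 0 0;-0.003 0 0 0 0 0;-0.002 0 0 0 0 0;0 0 0 0 0 0;0 0 0 0 0 0'
cat > s.py <<'E'
import sys
from station import ctrl
from m import *
def line(c,v,n): print(n,'c',c,'yaw',np.arctan2(-v[0],v[1]))
for n in ('side','scene'):
    d=ctrl.snapshot(n);np.savez(f'{n}_{sys.argv[1]}.npz',**d)
    im=d['image'].astype(float);r=im[...,0]-(im[...,1]+im[...,2])/2
    # red line: within region predicted on block top
    poly=proj(d,[(.40,-.33,.046),(.48,-.33,.046),(.48,-.43,.046),(.40,-.43,.046)])
    M=cv2.fillPoly(np.zeros(r.shape,np.uint8),[np.int32(poly)],1)>0
    g=im.min(2)
    br=cv2.dilate(((g>135)&M).astype(np.uint8),np.ones((5,5)))>0
    R=M&(r>25)&(im[...,0]>130)&(r<200)&br
    ys,xs=np.nonzero(R);p=plane(d,np.c_[xs,ys],.046)
    if len(p)<8: print(n,'few red',len(p));continue
    c,v=fit(p,1);t=(p[:,:2]-c)@v;cm=c+v*(t.min()+t.max())/2;res=(p[:,:2]-c)@[v[1],-v[0]]
    line(cm,v,n+' red %d len %.4f sd %.4f'%(len(xs),np.ptp(t),res.std()))
    # edge: sample along block normal at various y, find max rise in R-B
    P=[]
    for y in np.r_[-.462:-.42:12j,-.325:-.285:12j]:
        xs=np.linspace(.385,.425,81);uv=np.float32(proj(d,np.c_[xs,np.full(81,y),np.full(81,.04)]))
        w=cv2.remap(np.float32(im[...,0]-im[...,2]),uv[:,0].copy(),uv[:,1].copy(),1).ravel()
        dg=np.diff(np.convolve(w,np.ones(5)/5,'same'))[4:-4];P.append((xs[4+np.argmin(dg)]+.00025,y))
    P=np.array(P);ce,ve=fit(P,1);line(ce,ve,n+' edge')
    dd=(P-ce)@[ve[1],-ve[0]];print('  res',np.abs(dd).max(),'gap red-edge (m)',(cm-ce)@np.array([ve[1],-ve[0]]),'dyaw',np.arctan2(-v[0],v[1])-np.arctan2(-ve[0],ve[1]))
s=ctrl.read_state();print(s['position'],s['ee_rot'],s['force'])
E
python3 s.py a
```

```text
time: 4.15
position: [0.592, -0.3713, 0.0428]
ee_rot: [-3.141, 0.0, -0.052]
force: [-0.7, -0.3, 0.4]
finger_gap: 0.0318
finger_force: 0.0
time: 4.57
position: [0.5712, -0.3705, 0.0433]
ee_rot: [3.141, -0.001, -0.052]
force: [0.5, -0.4, -1.4]
finger_gap: 0.0323
finger_force: 0.4
time: 4.98
position: [0.5511, -0.3695, 0.0432]
ee_rot: [3.141, -0.0, -0.052]
force: [1.6, 0.7, 0.2]
finger_gap: 0.0319
finger_force: 0.5
time: 5.4
position: [0.5429, -0.369, 0.043]
ee_rot: [-3.141, 0.001, -0.052]
force: [-0.4, 0.1, -0.7]
finger_gap: 0.0325
finger_force: 0.0
side red 27 len 0.0783 sd 0.0072 c [ 0.4258 -0.3688] yaw -0.0101306
side edge c [ 0.4016 -0.373 ] yaw -0.05600591
  res 0.0007672946786777834 gap red-edge (m) 0.023953721465453885 dyaw 0.04587531
scene red 74 len 0.0697 sd 0.0014 c [ 0.4269 -0.3722] yaw -0.0072773257
scene edge c [ 0.3963 -0.3874] yaw -0.050687987
  res 0.0008040567821923451 gap red-edge (m) 0.029860515261094723 dyaw 0.043410663
[ 0.5431 -0.3689  0.0428] [-3.1413  0.0008 -0.0521] [-0.486   0.0445 -0.0354]
```

```bash
python3 -m creep '-0.003 0 0 0 0 0;-0.003 0 0 0 0 0;-0.003 0 0 0 0 0;-0.003 0 0 0 0 0;-0.002 0 0 0 0 0'
python3 -m creep '0 0 0 0 0 0;0 0 0 0 0 0;0 0 0 0 0 0;0 0 0 0 0 0;0 0 0 0 0 0'
python3 s.py b
```

```text
time: 5.92
position: [0.5288, -0.3684, 0.043]
ee_rot: [3.141, 0.0, -0.052]
force: [0.2, 0.2, -1.4]
finger_gap: 0.0323
finger_force: 0.4
time: 6.33
position: [0.5294, -0.3682, 0.043]
ee_rot: [3.142, 0.0, -0.052]
force: [0.8, -0.4, -0.1]
finger_gap: 0.0322
finger_force: 0.0
side red 27 len 0.0728 sd 0.0031 c [ 0.4127 -0.3655] yaw -0.040300082
side edge c [ 0.4003 -0.3972] yaw -0.056506824
  res 0.01533876991212105 gap red-edge (m) 0.010624522032057788 dyaw 0.016206741
scene red 74 len 0.0711 sd 0.0014 c [ 0.4138 -0.3671] yaw -0.04212518
scene edge c [ 0.3971 -0.3696] yaw -0.05100198
  res 0.011611082371878972 gap red-edge (m) 0.01651324031787204 dyaw 0.008876801
[ 0.5295 -0.3682  0.043 ] [ 3.1416  0.0001 -0.052 ] [-0.9168  0.0781  0.0952]
```

```bash
python3 -m creep '0.005 0 0 0 0 0;0.005 0 0 0 0 0;0 0 -0.03 0 0 0;0 0 -0.037 0 0 0;0 0 -0.037 0 0 0'
python3 -m creep '0 0 -0.033 0 0 0;-0.036 0 0 0 0 0;-0.036 0 0 0 0 0;-0.036 0 0 0 0 0;-0.031 0 0 0 0 0'
python3 -m creep '0 0 0 0 0 0;0 0 0 0 0 0;0 0 0 0 0 0;0 0 0 0 0 0;0 0 0 0 0 0'
python3 - <<'E'
from station import ctrl
from h import *
d=ctrl.snapshot("wrist");cv2.imwrite('pics/wrist3.png',d['image'][...,::-1]);np.savez('wrist3.npz',**d)
for n in('side','scene'): np.savez(n+'3.npz',**ctrl.snapshot(n))
E
```

```text
time: 6.85
position: [0.5393, -0.368, 0.1471]
ee_rot: [-3.14, 0.002, -0.051]
force: [0.3, -0.8, 0.2]
finger_gap: 0.0321
finger_force: 0.0
time: 7.27
position: [0.399, -0.3615, 0.1803]
ee_rot: [3.141, 0.0, -0.052]
force: [-1.0, -1.2, 0.6]
finger_gap: 0.032
finger_force: 0.0
time: 7.68
position: [0.4022, -0.3611, 0.18]
ee_rot: [-3.141, -0.001, -0.05]
force: [-0.4, 0.8, -0.3]
finger_gap: 0.0323
finger_force: 0.0
```

View pics/wrist3.png

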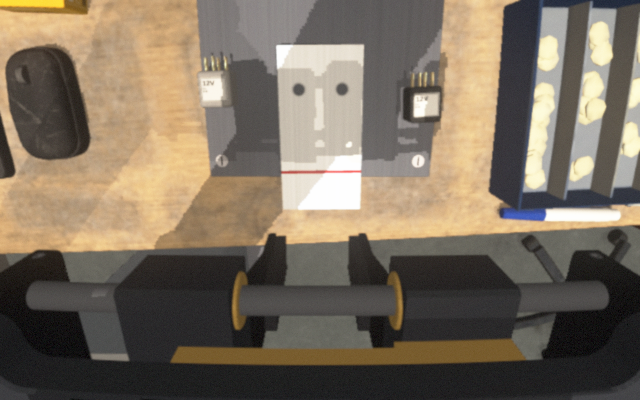

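The blank is nearly square, with its red line at row ~172 (columns 282–361) and the block edge at row ~177 on both sides. A few millimetres remain.

```bash
cat > w.py <<'E'
import sys
from m import *
d=dict(np.load(sys.argv[1]));im=d['image'].astype(float)
w=im[...,0]/(im[...,2]+5);r=im[...,0]-(im[...,1]+im[...,2])/2
def edge(cols,lo,hi,a,sgn):
    P=[]
    for c in cols:
        s=np.convolve(a[lo:hi,c],[.25,.5,.25],'valid');g=sgn*np.diff(s);i=int(np.argmax(g[1:-1]))+1
        den=g[i-1]-2*g[i]+g[i+1];P.append((c,lo+1+i+.5+(.5*(g[i-1]-g[i+1])/den if den else 0)))
    return np.array(P)
E=np.r_[edge(range(215,272,2),168,188,w,1),edge(range(372,426,2),168,188,w,1)]
L=[]
for c in range(286,358):
    s=np.clip(r[160:190,c]-20,0,None); 
    if s.sum()>0:L.append((c,160+(s*np.arange(30)).sum()/s.sum()))
L=np.array(L)
e=plane(d,E,.04);l=plane(d,L,.046)
ce,ve=fit(e,1);cl,vl=fit(l,1);n=np.array([ve[1],-ve[0]])
print('edge px',E[0],E[-1],'line px',L[0],L[-1])
print('edge',ce,np.arctan2(-ve[0],ve[1]),'sd',((e[:,:2]-ce)@n).std(),'each side',[((e[i,:2]-ce)@n).mean() for i in(slice(0,29),slice(29,None))])
print('line',cl,np.arctan2(-vl[0],vl[1]),'sd',((l[:,:2]-cl)@[vl[1],-vl[0]]).std(),'gap',(cl-ce)@n,'dyaw',np.arctan2(-vl[0],vl[1])-np.arctan2(-ve[0],ve[1]),'cam',-d['R'].T@d['t'])
E
python3 w.py wrist3.npz
```

```text
edge px [215.     175.9132] [424.     176.3923] line px [286.     171.9433] [357.     171.0168]
edge [ 0.406  -0.3617] -0.052916244 sd 8.617999640878089e-05 each side [np.float64(1.8491569002543582e-07), np.float64(-1.9144350890062027e-07)]
line [ 0.4117 -0.3635] -0.038509563 sd 7.138138393743562e-05 gap 0.005717188 dyaw 0.014406681 cam [ 0.4856 -0.3654  0.3428]
```

```bash
python3 -m creep '0.036 0.0015 0 0 0 0;0.036 0.0015 0 0 0 0;0.036 0.0015 0 0 0 0;0.0315 0.0015 0 0 0 0;0 0 0 0 0 0'
python3 -m creep '0 0 0.03 0 0 0;0 0 0.035 0 0 0;0 0 0.035 0 0 0;0 0 0.025 0 0 0;0 0 0 0 0 0'
python3 -m creep '0 0 0.006 0 0 0;0 0 0.006 0 0 0;0 0 0 0 0 0;0 0 0 0 0 0;0 0 0 0 0 0'
```

```text
time: 8.25
position: [0.546, -0.3721, 0.1783]
ee_rot: [-3.138, -0.003, -0.046]
force: [-0.6, 1.5, -0.1]
finger_gap: 0.0324
finger_force: 0.0
time: 8.67
position: [0.5352, -0.3721, 0.0481]
ee_rot: [-3.135, 0.01, -0.052]
force: [-0.7, 0.2, -0.9]
finger_gap: 0.0324
finger_force: 0.0
time: 9.08
position: [0.5405, -0.3755, 0.0448]
ee_rot: [3.14, -0.002, -0.052]
force: [-0.2, -0.1, 0.3]
finger_gap: 0.0324
finger_force: 0.0
```

```bash
python3 -m creep '0 0 0.0015 0 0 0;-0.003 0 0 0 0 0;-0.003 0 0 0 0 0;-0.003 0 0 0 0 0;-0.002 0 0 0 0 0'
python3 -m creep '-0.002 0 0 0 0 0;-0.0015 0 0 0 0 0;0 0 0 0 0 0;0 0 0 0 0 0;0 0 0 0 0 0'
python3 -m creep '0.004 0 0 0 0 0;0.006 0 0 0 0 0;0 0 -0.03 0 0 0;0 0 -0.037 0 0 0;0 0 -0.037 0 0 0'
python3 -m creep '0 0 -0.033 0 0 0;-0.036 0 0 0 0 0;-0.036 0 0 0 0 0;-0.036 0 0 0 0 0;-0.026 0 0 0 0 0'
python3 -m creep '0 0 0 0 0 0;0 0 0 0 0 0;0 0 0 0 0 0;0 0 0 0 0 0;0 0 0 0 0 0'
python3 - <<'E'
from station import ctrl
from h import *
d=ctrl.snapshot("wrist");cv2.imwrite('pics/wrist4.png',d['image'][...,::-1]);np.savez('wrist4.npz',**d)
E
python3 w.py wrist4.npz
```

```text
time: 9.5
position: [0.528, -0.3744, 0.0416]
ee_rot: [3.141, 0.0, -0.052]
force: [0.3, -0.8, -0.8]
finger_gap: 0.0323
finger_force: 0.5
time: 9.92
position: [0.525, -0.374, 0.0415]
ee_rot: [-3.142, 0.0, -0.052]
force: [0.6, 0.7, 0.3]
finger_gap: 0.032
finger_force: 0.0
time: 10.33
position: [0.5351, -0.3738, 0.1456]
ee_rot: [-3.14, 0.002, -0.051]
force: [-0.3, -1.2, 0.9]
finger_gap: 0.0325
finger_force: 0.0
time: 10.75
position: [0.399, -0.3678, 0.1788]
ee_rot: [3.141, 0.001, -0.053]
force: [-0.1, -0.6, 0.2]
finger_gap: 0.0324
finger_force: 0.0
time: 11.17
position: [0.4028, -0.3671, 0.1784]
ee_rot: [-3.141, -0.0, -0.05]
force: [0.3, 0.6, 0.6]
finger_gap: 0.0322
finger_force: 0.0
edge px [215.     177.3178] [424.     182.9032] line px [286.     176.3111] [357.    183.751]
edge [ 0.4064 -0.3543] -0.05251785 sd 0.000649466880738334 each side [np.float64(5.227718570537831e-06), np.float64(-0.00014355396244915635)]
line [ 0.4086 -0.3633] -0.054253656 sd 0.001677743924721351 gap 0.0026149042 dyaw -0.0017358065 cam [ 0.4862 -0.3714  0.3412]
```

```bash
python3 - <<'E'
s=open('w.py').read()
s=s.replace("E=np.r_","q=r[160:195].max(0);cc=np.nonzero((q>45)&(np.arange(640)>240)&(np.arange(640)<400)&(im[205,:].min(1)>140))[0];c0,c1=cc.min(),cc.max();print('cols',c0,c1)\nE=np.r_")
s=s.replace("range(215,272,2)","range(c0-64,c0-8,2)").replace("range(372,426,2)","range(c1+10,c1+56,2)").replace("range(286,358)","range(c0+3,c1-2)")
s=s.replace("slice(0,29),slice(29,None)","slice(0,28),slice(28,None)")
open('w.py','w').write(s)
E
python3 w.py wrist3.npz;python3 w.py wrist4.npz
```

```text
cols 282 372
edge px [218.     176.1418] [426.     176.2388] line px [285.     171.9535] [369.     183.0707]
edge [ 0.4061 -0.3613] -0.052827906 sd 9.857924243434409e-05 each side [np.float64(-8.36295871851973e-06), np.float64(-2.135479850880698e-06)]
line [ 0.4115 -0.3676] -0.038609345 sd 0.0033684221784003516 gap 0.0057869307 dyaw 0.014218561 cam [ 0.4856 -0.3654  0.3428]
cols 274 367
edge px [210.     177.2902] [421.     177.5322] line px [277.     176.3043] [364.     183.6944]
edge [ 0.4071 -0.3425] -0.052134946 sd 6.95713056547504e-05 each side [np.float64(-1.186906628261045e-05), np.float64(-1.7972944662062743e-05)]
line [ 0.4093 -0.3504] -0.0523959 sd 0.0022997054569133075 gap 0.0025821843 dyaw -0.00026095286 cam [ 0.4862 -0.3714  0.3412]
```

```bash
python3 -m creep '0.036 0 0 0 0 0;0.036 0 0 0 0 0;0.036 0 0 0 0 0;0.0265 0 0 0 0 0;0 0 0 0 0 0'
python3 -m creep '0 0 0.03 0 0 0;0 0 0.035 0 0 0;0 0 0.035 0 0 0;0 0 0.02 0 0 0;0 0 0 0 0 0'
python3 -m creep '0 0 0.007 0 0 0;0 0 0.006 0 0 0;0 0 0.003 0 0 0;0 0 0 0 0 0;0 0 0 0 0 0'
python3 -c "
from station import ctrl
import numpy as np
P=[]
for i in range(4): ctrl.snapshot('side');P.append(ctrl.read_state()['position'])
print(np.array(P))"
```

```text
time: 11.63
position: [0.5419, -0.3715, 0.1771]
ee_rot: [-3.139, -0.003, -0.046]
force: [0.1, 1.9, -0.5]
finger_gap: 0.0327
finger_force: 0.0
time: 12.05
position: [0.5318, -0.3721, 0.0522]
ee_rot: [-3.136, 0.009, -0.052]
force: [-0.3, 0.7, -1.1]
finger_gap: 0.0319
finger_force: 0.0
time: 12.47
position: [0.5362, -0.375, 0.0437]
ee_rot: [3.141, -0.001, -0.052]
force: [-0.6, -0.3, 0.0]
finger_gap: 0.0321
finger_force: 0.0
[[ 0.53619127 -0.37503522  0.0437173 ]
 [ 0.53617246 -0.37502414  0.04368567]
 [ 0.53604948 -0.37494867  0.04349543]
 [ 0.53596352 -0.37488892  0.04335897]]
```

```bash
python3 -m creep '0 0 0.001 0 0 0;-0.003 0 0 0 0 0;-0.003 0 0 0 0 0;-0.0025 0 0 0 0 0;-0.002 0 0 0 0 0'
python3 -m creep '-0.0015 0 0 0 0 0;-0.0013 0 0 0 0 0;0 0 0 0 0 0;0 0 0 0 0 0;0 0 0 0 0 0'
python3 -m creep '0.004 0 0 0 0 0;0.006 0 0 0 0 0;0 0 -0.03 0 0 0;0 0 -0.037 0 0 0;0 0 -0.037 0 0 0'
python3 -m creep '0 0 -0.033 0 0 0;-0.036 0 0 0 0 0;-0.036 0 0 0 0 0;-0.036 0 0 0 0 0;-0.026 0 0 0 0 0'
python3 -m creep '0 0 0 0 0 0;0 0 0 0 0 0;0 0 0 0 0 0;0 0 0 0 0 0;0 0 0 0 0 0'
python3 - <<'E'
from station import ctrl
from h import *
d=ctrl.snapshot("wrist");cv2.imwrite('pics/wrist5.png',cv2.resize(d['image'][130:230,190:450,::-1],(780,300),interpolation=2));np.savez('wrist5.npz',**d)
E
python3 w.py wrist5.npz
```

```text
time: 13.08
position: [0.5245, -0.3742, 0.0415]
ee_rot: [3.141, 0.0, -0.052]
force: [0.6, -0.1, -0.4]
finger_gap: 0.0319
finger_force: 0.3
time: 13.5
position: [0.5222, -0.3739, 0.0416]
ee_rot: [3.141, 0.0, -0.052]
force: [-0.5, -0.5, 0.2]
finger_gap: 0.0326
finger_force: 0.0
time: 13.92
position: [0.5323, -0.3736, 0.1456]
ee_rot: [-3.14, 0.002, -0.051]
force: [0.3, -0.9, 0.9]
finger_gap: 0.0321
finger_force: 0.0
time: 14.33
position: [0.3962, -0.3677, 0.1788]
ee_rot: [3.141, 0.001, -0.053]
force: [-0.7, -1.1, 0.3]
finger_gap: 0.0321
finger_force: 0.0
time: 14.75
position: [0.4, -0.367, 0.1784]
ee_rot: [-3.141, -0.0, -0.05]
force: [-0.2, 0.6, 0.5]
finger_gap: 0.0321
finger_force: 0.0
cols 274 367
edge px [210.    174.423] [421.     174.7131] line px [277.    176.275] [364.     182.4909]
edge [ 0.406  -0.3628] -0.05223735 sd 6.621225726511855e-05 each side [np.float64(-1.270829049817727e-05), np.float64(-1.6178502081024824e-05)]
line [ 0.4061 -0.359 ] -0.050460536 sd 0.0018984008400396088 gap -0.00015626788 dyaw 0.0017768145 cam [ 0.4834 -0.3713  0.3412]
```

View pics/wrist5.png

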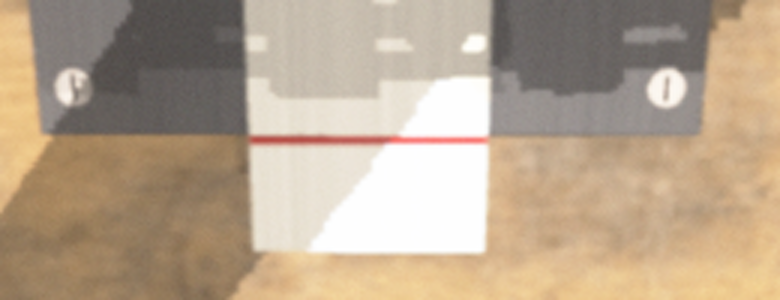

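The red line at row ~140 of the crop (columns 250–488) runs parallel to the block edge at row ~133. That offset is about what parallax from the 6 mm thickness gives. I'll do one clean fit to confirm, plus a check that nothing else moved.

```bash
sed -i 's/c1=cc.min(),cc.max()/c1=cc.min(),cc.min()+79/; s/range(c1+10,c1+56,2)/range(c1+14,c1+68,2)/' w.py; python3 w.py wrist4.npz; python3 w.py wrist5.npz
python3 - <<'E'
from station import ctrl
from m import *
d=ctrl.snapshot('wrist')
a=dict(np.load('wrist1.npz'))
# relays: dark pins hard; compare scene before/after
s1=dict(np.load('side1.npz'))['image'];s=ctrl.snapshot('side')['image'];c1=dict(np.load('scene1.npz'))['image'];c=ctrl.snapshot('scene')['image']
P=lambda n,X:proj(dict(np.load(n+'1.npz')),X)
sd=dict(np.load('side1.npz'))
for nm,X in (('grey',(.487,-.289,.066)),('black',(.468,-.453,.066))):
    u,v=proj(sd,[X])[0].astype(int);g=lambda i:cv2.cvtColor(i,7)
    r=cv2.matchTemplate(g(s)[v-25:v+35,u-30:u+30],g(s1)[v-8:v+18,u-12:u+12],5);print(nm,cv2.minMaxLoc(r)[1],np.array(cv2.minMaxLoc(r)[3])-(18,17))
E
```

```text
cols 274 353
edge px [210.     177.2902] [419.     177.6697] line px [277.     176.3043] [350.   176.45]
edge [ 0.4061 -0.362 ] -0.052139353 sd 6.273185998043474e-05 each side [np.float64(-1.6135209435261015e-05), np.float64(-2.3555216602262287e-05)]
line [ 0.4085 -0.3659] -0.05210252 sd 6.802858792084175e-05 gap 0.002596008 dyaw 3.6831945e-05 cam [ 0.4862 -0.3714  0.3412]
cols 274 353
edge px [210.    174.423] [419.     174.7456] line px [277.    176.275] [350.     176.2809]
edge [ 0.4072 -0.3404] -0.05219169 sd 6.623561170446927e-05 each side [np.float64(-5.1826615430130785e-06), np.float64(-1.3989917387719627e-05)]
line [ 0.4055 -0.3704] -0.050642088 sd 6.054205220266377e-05 gap -0.000121287536 dyaw 0.0015496016 cam [ 0.4834 -0.3713  0.3412]
grey 0.9365227818489075 [0 0]
black 0.8408621549606323 [-1 -1]
```

```bash
python3 -m creep '0 0 -0.03 0 0 0;0 0 -0.03 0 0 0;0 0 -0.02 0 0 0;0 0 0 0 0 0;0 0 0 0 0 0' && python3 -c "
from station import ctrl
print(ctrl.hand_in())"
```

```text
time: 15.37
position: [0.3993, -0.3679, 0.2598]
ee_rot: [3.14, -0.002, -0.052]
force: [-0.3, 0.4, -2.1]
finger_gap: 0.0324
finger_force: 0.0
the job is handed in; nothing more can be done
None
```

The job is handed in: the red bend line measures about 0.1 mm from the block's front edge and square to within 0.1°, the relays show no clear movement in the side camera (the black one matched within a pixel), and the hand is clear.

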